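Screw home the front retaining ring of an inspection-camera lens

ROBOT

A 6-joint arm with a two-finger parallel gripper is mounted at the origin on the work surface. World frame = base frame: x ahead of the robot, y to its left, z up, the work surface at z = 0. Lengths are in m, angles in rad, forces in N, time in s.
With the tool pointing down it reaches from about 0.275 to 0.825 m from the base axis. Payload 5.2 kg.
Tool frame: the origin (TCP) lies midway between the tips of the shut fingers; the grasp point (between the pads) lies 19 mm behind it; z points along the fingers, y is the line along which they close (so a half turn about z gives the same grasp; the last joint's range is limited). The gripper opens to 93 mm and grips with 3 to 60 N. Pads are 15 mm wide; open, the fingers measure 128 mm over their backs; the gripper's body (75 mm by 188 mm) begins 65 mm behind the grasp point.
Start: joints at [1, 0.259, 1.535, -0, 1.348, -0.203], TCP at [0.198, 0.513, 0.219] pointing down, gripper open.
Joint ranges: [-3.14, 3.14], [-0.91, 2.08], [0.19, 2.58], [-1.22, 4.36], [0.22, 2.71], [-3.12, 3.12]. Speed limits (rad/s): [2.57, 2.57, 3.14, 3.14, 3.14, 3.14].

INTERFACE

Orientations are given as a 3x3 rotation matrix whose columns are the frame's x, y, z axes.
In Python, from bench import get_state, camera, get_calibration, hand_in gives the robot as it stands.
- The arm moves only by the tool step_arm, never from a script. Its argument "steps" is text: rows parted by semicolons, each of 5 numbers parted by spaces: the opening, from -1 (shut) to 1 (fully open), then the shift along the tool's x, y, z in cm, then the turn about the tool's z in rad. In form: jaw tx ty tz turn; .... A call has 1 to 8 rows; each row shifts and turns the commanded pose from where the row before left it, along the tool's axes as they then stand; what a row does not reach is not made up. A row lasts 1/10 s, in which the tool goes at most 50 mm and 8.59 degrees, less where a joint would pass 70% of its speed; a pose out of reach is approached as far as the arm can. A call with a gripper value outside its range is refused whole. The fingers move at their own pace and stop on an object; the grip force is fixed at half the most. Time passes only in rows, so rows that do not move let the fingers close. It gives the time, the measured TCP pose, the force, the opening and the grip force at its end, in the units of the state.
- get_state(): the state, without advancing time (a new reading comes with each control period).
- camera(name): name is "scene" or "top" or "wrist"; returns the picture (400x640x3 uint8, red, green, blue); there is no depth.
- get_calibration(name): a dict with "intrinsics" (3x3 intrinsics, pixels), "xyz" and "attitude" of the camera in the world. Camera axes: x right, y up, looking along -z (the intrinsics and any distortion apply to the point x, -y, -z); pixel columns grow to the right and rows downward; lengths in m; the calibration is good to about 2 mm. The wrist camera is an equidistant fisheye: a pixel r from the principal point sees the ray r / f radians off the axis. A picture is of the moment at which its call begins: read the wrist's pose just before it. get_calibration takes no time and is no camera call; for the wrist camera it gives the pose at the moment of the call.
- hand_in(): hands the job in; it is judged then, once.
The state is a dict: "clock": time; "joint_positions": joint angles; "dq": joint speeds; "tau": joint torques, N m; "ee_pos": TCP position; "orientation": TCP orientation; "force": force on the tool from outside, world axes, zero at the start; "moment": the same for the moment, N m; "finger_gap": finger opening in m; "gripper_force": force on a finger pad.
Only numpy, scipy, OpenCV 4.12 (cv2) and the standard library are available. Lean on these libraries where they do the work, as an engineer would, in place of code of your own. Each camera call takes 0.05 s, during which the arm holds its last target. There are 200 camera calls.

TASK

The front glass of the inspection-camera lens held in the bench clamp is loose: take the wider of the two pin spanners from the rack, feel its pins into the two holes of the recessed retaining ring, and turn the ring clockwise (seen from above) until it is fully home against its stop, pressing and turning gently and never forcing it once it has stopped. Then stand the spanner back in its own slot of the rack, touching the lens with nothing but the spanner and leaving everything else where it is.

Things in the scene. Friction and masses are not known exactly. Their poses are not given: they have to be found in the camera images.
- lens: Black lens standing front up in a bench clamp; cannot move. Origin: on the lens axis, under the clamp base, at bench height; z up the axis; x points to the steel lock screw on the front rim's side; the clamp's spindle knob is on the y side. Base 96 x 170 x 12 mm (x, y, z) with jaws up to 60 mm; barrel front 82 mm in diameter, its rim 112 mm up, the bore in the rim 65 mm wide.
- ring_face (a point): Centre of the recessed retaining ring's flat face: on the lens axis, 105 mm above the lens's origin, 7 mm below the rim. The ring is aluminium, 63 mm outside, 34 mm inside, 5 mm thick. It has two round through holes of 7 mm, facing each other across the axis, 24 mm from it; a ledge 6 mm below the face stops the pins. This point and its axes (the lens's) do not turn with the ring.
- ring_thread (a point): On the axis, 100 mm up; does not turn. At the start the line through the holes is within 0.4 rad of the lens's x axis, either way; not measured. The ring only turns, with 0.3 N m drag, and stops dead when home, 0.5 to 0.9 rad clockwise from its start. Delicate: spanner forces on it, added up, under 50 N (drag: 15 N). (ring_c0 in the rules: an unseen thread mark, on the lens's x axis when home.)
- rack: Grey plastic tool rack, 56 x 210 x 30 mm (x, y, z), fixed. Origin: centre of its underside; y along it. Two slots, each 66 mm long (along y) and 10 mm wide, open at the top, centred at y = +50 and -50 mm; each holds one spanner, pins down in the slot, crossbar lying on the rack's top (30 mm above the bench).
- spanner: Wider two-pin spanner, 84 mm tall, 0.22 kg, upright. Origin: midway between the pin tips; z up; x from pin to pin. Two 5 mm pins, round tips, 48 mm apart, 16 mm long, under a crossbar 62 (x) x 20 (y) x 10 mm; on a stem a flat black grip 44 (x) x 16 (y) x 40 mm, centre 64 mm above the tips, gripped across y. In the rack its tips are 14 mm above the bench and its x lies along the rack's y.
- small_spanner: The narrower spanner in the rack's other slot, of the same shape and height, but its pins are 28 mm apart and its crossbar is 42 mm long; it does not fit this ring. Leave it. Origin midway between its pin tips.
- lens_cap: Bystander: round black lens cap, 86 mm diameter, 12 mm high, lying near the clamp. Origin at the centre of its underside.
- multimeter: Bystander: yellow multimeter, 170 x 86 x 50 mm, lying on its back. Origin at the centre of its underside.
- circuit_board: Bystander: green circuit board on four feet, 130 x 90 x 22 mm. Origin at the centre of its underside.
- screwdriver: Bystander: screwdriver with a black handle, 160 mm long, lying beside the rack. Origin at its middle, on the bench.
- parts_tray: Bystander: grey tray of small screws, 100 x 160 x 26 mm. Origin at the centre of its underside.
- blower: Bystander: black rubber blower with a nozzle, standing, 60 mm diameter, 105 mm tall. Origin at the centre of its underside.
Mind the look-alikes: they are no part of the job. What is shaped like the spanner but blue or red is not meant.

How it is judged:
On the way, in this order (a step that is already met when the one before it is completed fails the run):
1. the wide spanner's pins stand in the ring's two holes (z of spanner in the frame of lens below 0.1025 m and horizontal distance between spanner and lens below 0.004 m and angle between spanner's own z axis and vertical below 0.12 rad), for 0.1 s.
2. the ring is turned home (y of ring_c0 in the frame of lens below 0.0019 m), for 0.2 s.
At the end, for the whole second after the job is handed in: The ring is home: it stands within 0.06 rad of its stop. The wide spanner is back in its slot, within 8 mm of where it stood, upright within 0.1 rad and at rest (y of ring_c0 in the frame of lens below 0.0019 m and distance of spanner from where it was at the start of the episode below 0.008 m and angle between spanner's own z axis and vertical below 0.1 rad and linear speed of spanner below 0.02 m/s); the robot touches nothing.
It fails at once if the spanner presses on the lens, ring or glass with more than 50 N (contact force between spanner and lens above 50 N).
It fails at once if fingers or arm touch the lens or its clamp (contact force between any of the fingers, the arm and lens above 1 N).
It fails at once if a bystander is moved by more than 15 mm (distance of any of small_spanner, lens_cap, multimeter, circuit_board, screwdriver, parts_tray, blower from where it was at the start of the episode above 0.015 m).
It also fails if it takes over 64 s, if anything falls off the work surface, if the arm or the gripper's body presses on something with over 40 N, if the wrist force passes 120 N, or if a joint passes its speed limit or range.

## Working session

There is one attempt and no reset: what is moved stays moved. The work goes in short steps, Python scripts to look and compute and a tool call to move; the robot and the scene stay as the last step left them, time stands still between calls to the robot, and variables do not carry over. Pictures are saved under pics/ and viewed, at most 10 in all, crops included, and the job is handed in when it is done.

Besides the shell and the picture viewer there is one more tool, called by a JSON object that holds its "name" and its "arguments", one argument or row to a line. step_arm: Moves the arm, as the interface text tells. Its arguments: {"type":"object","properties":{"steps":{"type":"string"}},"required":["steps"]}

```bash
mkdir -p pics; ls; python3 - <<'E'
from bench import *
import cv2,numpy as np
for n in("top","scene"):
    c=get_calibration(n); print(n,c)
    cv2.imwrite(f"pics/{n}0.png",camera(n)[:,:,::-1])
s=get_state(); print(s)
E
```

```text
pics
top {'intrinsics': array([[402.77364748,   0.        , 315.4565276 ],
       [  0.        , 402.77364748, 193.96444715],
       [  0.        ,   0.        ,   1.        ]]), 'xyz': array([ 0.39710988, -0.01110503,  1.30486021]), 'attitude': array([[ 0.00356604,  0.98663211, -0.16292441],
       [-0.99986723,  0.00610845,  0.01510657],
       [ 0.01589985,  0.16284891,  0.9865229 ]])}
scene {'intrinsics': array([[414.74265773,   0.        , 321.42250727],
       [  0.        , 414.74265773, 200.69403668],
       [  0.        ,   0.        ,   1.        ]]), 'xyz': array([ 1.16304575, -0.42694809,  0.8318564 ]), 'attitude': array([[ 0.60015059, -0.57335117,  0.55775237],
       [ 0.79985647,  0.43626158, -0.41219591],
       [-0.00699292,  0.69350145,  0.72042129]])}
{'clock': 0.1, 'joint_positions': array([ 1.00024259e+00,  2.59294824e-01,  1.53597433e+00, -3.78913211e-06,
        1.34795867e+00, -2.02819293e-01]), 'dq': array([ 6.90310055e-04, -3.40557174e-03, -1.60747223e-03, -7.24814811e-05,
        1.54856326e-03,  8.11556508e-04]), 'tau': array([ 1.79779818e-03, -4.38206971e+01, -2.84645122e+01,  7.20141130e-02,
        3.62217310e-02, -8.46450121e-06]), 'ee_pos': array([0.19745112, 0.51282143, 0.21788724]), 'orientation': array([[-9.33144372e-01,  3.59500775e-01, -8.80041487e-04],
       [ 3.59501704e-01,  9.33143411e-01, -1.37815717e-03],
       [ 3.25756344e-04, -1.60239602e-03, -9.99998663e-01]]), 'force': array([0.07634294, 0.07058267, 0.29972319]), 'moment': array([-0.0297411 ,  0.00342804,  0.01483439]), 'gripper_force': 0.0, 'finger_gap': 0.09287079618298029}
```

View pics/top0.png

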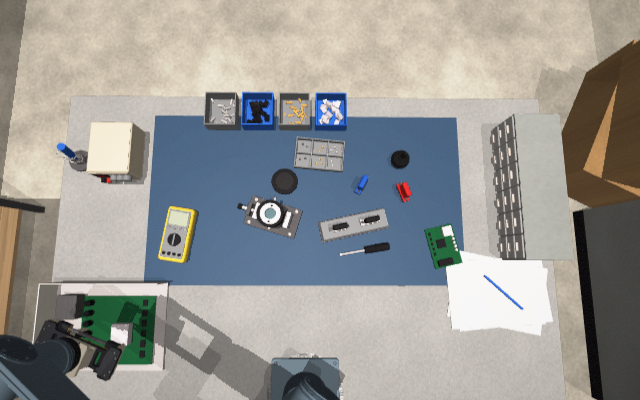

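View pics/scene0.png

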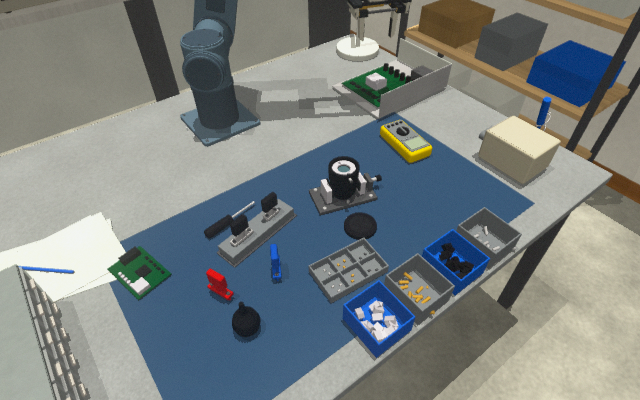

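The top view shows the lens at about (270,212), the rack at (354,225) with grips near (340,227) and (371,219), and the bystanders. I'll magnify both views to get details.

```bash
python3 - <<'E'
import cv2,numpy as np
a=cv2.imread("pics/top0.png")[180:260,230:400]
b=cv2.imread("pics/scene0.png")[145:265,205:395]
A=cv2.resize(a,None,fx=4.7,fy=4.7,interpolation=cv2.INTER_CUBIC)
cv2.imwrite("pics/ca.png",A)
cv2.imwrite("pics/cb.png",cv2.resize(b,None,fx=4.2,fy=4.2,interpolation=cv2.INTER_CUBIC))
E
```

```text
(no output)
```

View pics/ca.png

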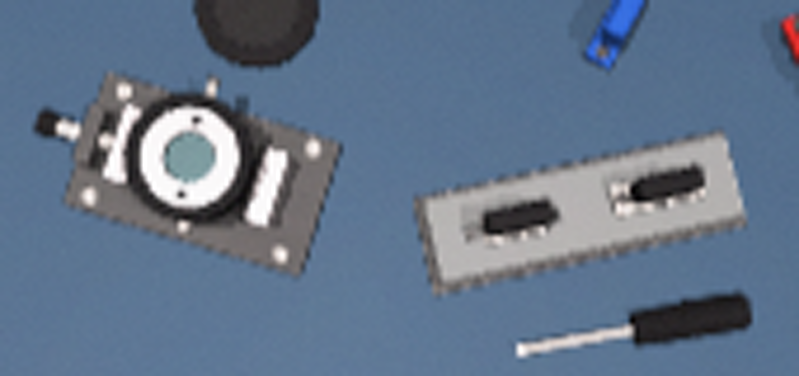

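View pics/cb.png

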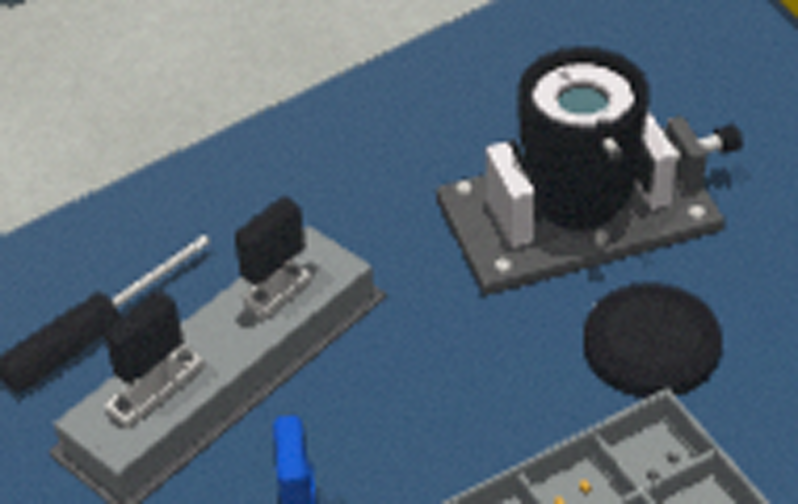

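The wide spanner is the right one in the top view and the nearer one in the scene view: its crossbar is longer. The ring's holes are at crop pixels (196,120) and (181,194). Next I'll localise.

```bash
cat > h.py <<'E'
from bench import *
import cv2,numpy as np
def rays(n,px,cal=None):
    c=cal or get_calibration(n);K=np.array(c["intrinsics"])
    p=(np.atleast_2d(px).astype(float)-K[:2,2])/[K[0,0],K[1,1]]
    if n=="wrist":
        t=np.linalg.norm(p,axis=1,keepdims=True)+1e-12
        d=np.hstack([p/t*np.sin(t),np.cos(t)])
    else: d=np.hstack([p,np.ones((len(p),1))])
    return np.array(c["xyz"]),(d*[1,-1,-1])@np.array(c["attitude"]).T
def at_z(n,px,z,cal=None):
    o,d=rays(n,px,cal); return o+d*((z-o[2])/d[:,2])[:,None]
def proj(n,P,cal=None):
    c=cal or get_calibration(n);K=np.array(c["intrinsics"])
    q=(np.atleast_2d(P)-c["xyz"])@np.array(c["attitude"])*[1,-1,-1]
    if n=="wrist":
        r=np.linalg.norm(q[:,:2],axis=1,keepdims=True)+1e-12
        p=q[:,:2]/r*np.arctan2(r,q[:,2:])
    else: p=q[:,:2]/q[:,2:]
    return p*[K[0,0],K[1,1]]+K[:2,2]
def tool(P,s=None):  # world delta from TCP, in tool axes, cm
    s=s or get_state(); return (np.array(P)-s["ee_pos"])@s["orientation"]*100
E
python3 - <<'E'
from h import *
np.set_printoptions(precision=4,suppress=True)
f=lambda L:np.array(L)/4.7+[230-.4,180-.4]
k=at_z("top",f([(418,200),(725,133),(745,220),(440,290)]),.03);print("rack",k,k.mean(0))
h=at_z("top",f([(196,120),(181,194)]),.105);print("holes",h,h.mean(0),np.linalg.norm(h[0]-h[1]))
print("screws",at_z("top",f([(124,91),(313,148),(281,255),(89,196)]),.012))
print("grips",at_z("top",f([(668,183),(520,217)]),.088))
g=lambda L:np.array(L)/4.2+[205-.4,145-.4]
print("scene bars near ends",at_z("scene",g([(110,405),(200,355)]),.04))
print("far",at_z("scene",g([(248,312),(312,268)]),.04))
c=get_calibration("wrist");print(c, tool(c["xyz"]))
E
```

```text
rack [[ 0.5171 -0.0407  0.03  ]
 [ 0.5638 -0.2496  0.03  ]
 [ 0.5047 -0.2617  0.03  ]
 [ 0.4568 -0.0556  0.03  ]] [ 0.5106 -0.1519  0.03  ]
holes [[0.5605 0.1029 0.105 ]
 [0.5131 0.1114 0.105 ]] [0.5368 0.1072 0.105 ] 0.04815876655687344
screws [[0.593  0.1617 0.012 ]
 [0.5542 0.0311 0.012 ]
 [0.4808 0.052  0.012 ]
 [0.5204 0.1836 0.012 ]]
grips [[ 0.5235 -0.201   0.088 ]
 [ 0.501  -0.1051  0.088 ]]
scene bars near ends [[ 0.5255 -0.2306  0.04  ]
 [ 0.5242 -0.17    0.04  ]]
far [[ 0.5123 -0.1295  0.04  ]
 [ 0.5052 -0.0789  0.04  ]]
{'intrinsics': array([[309.7069,   0.    , 314.8792],
       [  0.    , 309.7069, 201.5166],
       [  0.    ,   0.    ,   1.    ]]), 'xyz': array([0.1235, 0.5422, 0.3854]), 'attitude': array([[ 0.3584, -0.8951, -0.2651],
       [ 0.9336,  0.3431,  0.1037],
       [-0.0018, -0.2847,  0.9586]])} [  7.9595   0.0552 -16.7516]
```

{"name": "step_arm", "arguments": {
  "steps": "1 -3.3 -1.8 0 0; 1 -3.3 -1.8 0 0; 1 -3.3 -1.8 0 0; 1 -3.3 -1.8 0 0; 1 -3.3 -1.8 0 0; 1 -3.3 -1.8 0 0; 1 -3.3 -1.8 0 0; 1 -3.3 -1.8 0 0"
}}

```text
clock: 0.9
ee_pos: [0.3928, 0.2826, 0.2184]
orientation: [[-0.933, 0.36, -0.001], [0.36, 0.933, -0.0], [0.0, -0.0, -1.0]]
force: [0.9, 0.3, -0.6]
finger_gap: 0.0929
gripper_force: 0.0
```

{"name": "step_arm", "arguments": {
  "steps": "1 -3.3 -1.8 0 0; 1 -3.3 -1.8 0 0; 1 -3.3 -1.8 0 0; 1 -3.3 -1.9 0 0; 1 -3.3 -2 0 0; 1 -3.3 -2 0 0; 1 0 0 0 -0.1; 1 0 0 0 -0.09"
}}

```text
clock: 1.7
ee_pos: [0.5368, 0.1059, 0.2178]
orientation: [[-0.984, 0.176, -0.002], [0.176, 0.984, -0.0], [0.002, -0.0, -1.0]]
force: [-0.4, 0.1, 0.3]
finger_gap: 0.093
gripper_force: 0.0
```

```bash
cat > look.py <<'E'
from h import *
import sys,pickle
def look(name):
    s=get_state();c=get_calibration("wrist");im=camera("wrist")[:,:,::-1]
    cv2.imwrite(f"pics/{name}.png",im);pickle.dump((s,c),open(f"{name}.pkl","wb"));return s,c,im
if __name__=="__main__":
    s,c,im=look(sys.argv[1]);print(s["clock"],s["ee_pos"],s["orientation"])
E
python3 look.py w1
```

```text
1.7 [0.53681856 0.10588605 0.21779332] [[-9.84469633e-01  1.75547590e-01 -1.60793048e-03]
 [ 1.75547827e-01  9.84470904e-01 -6.71306212e-06]
 [ 1.58178231e-03 -2.88877508e-04 -9.99998707e-01]]
```

View pics/w1.png

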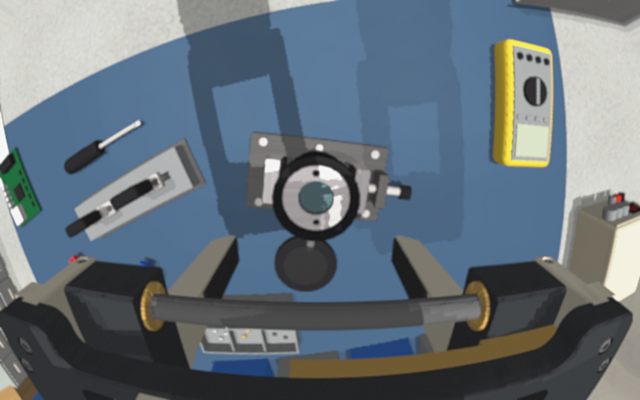

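Wrist view: the ring is centred near (316,198) with holes near (316,173) and (316,223), and the lock screw is around (311,243). I'll refine those by code.

```bash
cat > ring.py <<'E'
from look import *
np.set_printoptions(precision=4,suppress=True)
def ring(name,guess=None):
    s,c=pickle.load(open(name+".pkl","rb"));im=cv2.imread(f"pics/{name}.png")
    # rectify the ring plane (z=.105), 0.25 mm/px
    g0=np.array([.537,.107]) if guess is None else guess
    r=np.arange(-45,45,.25)/1000;X,Y=np.meshgrid(r,r)
    P=np.stack([g0[0]+X,g0[1]+Y,0*X+.105],-1).reshape(-1,3)
    uv=proj("wrist",P,c).astype(np.float32).reshape(X.shape+(2,))
    R=cv2.remap(im,uv[...,0],uv[...,1],cv2.INTER_CUBIC)
    return R,g0
if __name__=="__main__":
    R,g0=ring("w1");cv2.imwrite("pics/rect.png",cv2.resize(R,None,fx=1.6,fy=1.6))
    G=cv2.cvtColor(R,cv2.COLOR_BGR2GRAY);yy,xx=np.mgrid[:360,:360]
    top=at_z("wrist",[(316,173),(316,223)],.105,pickle.load(open("w1.pkl","rb"))[1])[:,:2];print(top)
    pts=[]
    for t in top:
        q=(t-g0)*4000+180
        m=(np.hypot(xx-q[0],yy-q[1])<22)
        w=np.clip(np.percentile(G[m],60)-20-G,0,None)*m
        p=np.array([(w*xx).sum(),(w*yy).sum()])/w.sum();pts.append((p-180)/4000+g0)
    pts=np.array(pts);d=pts[1]-pts[0];print(pts,pts.mean(0),np.hypot(*d),"line angle",np.arctan2(d[1],d[0]))
E
python3 ring.py
```

```text
[[0.5137 0.1116]
 [0.562  0.1031]]
[[0.5135 0.1111]
 [0.5606 0.1031]] [0.5371 0.1071] 0.04785156376147565 line angle -0.16921237890350652
```

View pics/rect.png

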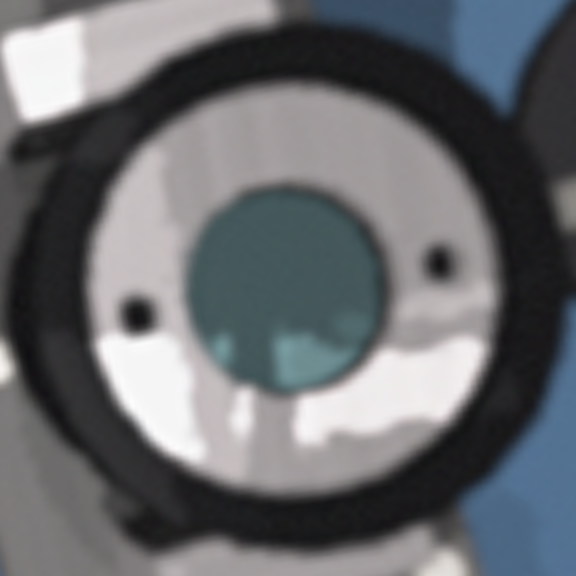

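{"name": "step_arm", "arguments": {
  "steps": "1 -0.55 -4.3 0 0; 1 -0.55 -4.3 0 0; 1 -0.55 -4.3 0 0; 1 -0.55 -4.4 0 0; 1 -0.55 -4.4 0 0; 1 -0.55 -4.4 0 0; 1 -0.55 -4.4 0 0; 1 0 0 0 0.14"
}}

```text
clock: 2.55
ee_pos: [0.5198, -0.2049, 0.2181]
orientation: [[-0.948, 0.319, -0.001], [0.319, 0.948, -0.002], [-0.0, -0.002, -1.0]]
force: [0.3, 0.9, -0.4]
finger_gap: 0.0931
gripper_force: 0.0
```

{"name": "step_arm", "arguments": {
  "steps": "1 0 0 0 0.147; 1 0 0 0 0.147; 1 0 0 0 0.147; 1 0 0 0 0.147; 1 0 0 0 0.147; 1 0 0 0 0.147; 1 0 0 0 0.147; 1 0 0 0 0"
}}

```text
clock: 3.35
ee_pos: [0.5202, -0.1993, 0.2184]
orientation: [[-0.22, 0.976, -0.001], [0.976, 0.22, 0.0], [0.0, -0.0, -1.0]]
force: [0.6, -0.2, 0.5]
finger_gap: 0.0929
gripper_force: 0.0
```

```bash
python3 look.py w2; python3 - <<'E'
import cv2
a=cv2.imread("pics/w2.png")[60:330,180:480]
cv2.imwrite("pics/w2c.png",cv2.resize(a,None,fx=2.2,fy=2.2,interpolation=cv2.INTER_CUBIC))
E
```

```text
3.35 [ 0.52021119 -0.19934836  0.21836272] [[-2.19735182e-01  9.75559381e-01 -5.86766507e-04]
 [ 9.75559449e-01  2.19735401e-01  3.39100096e-04]
 [ 4.59745654e-04 -4.97913389e-04 -9.99999770e-01]]
```

View pics/w2c.png

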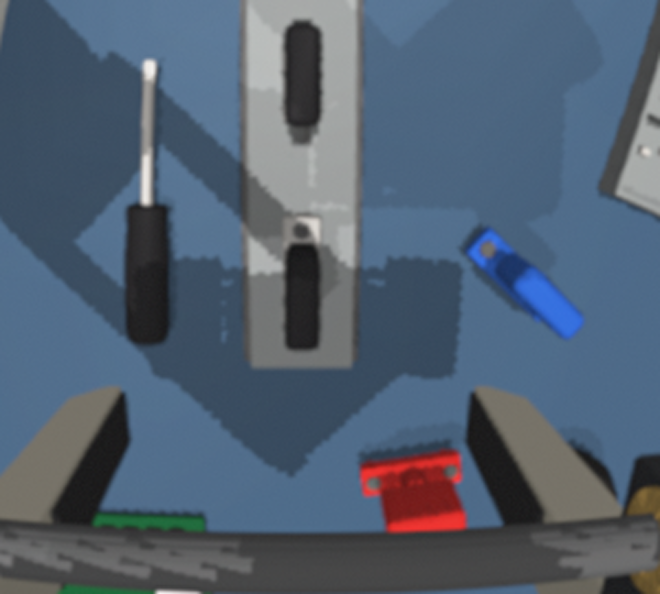

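Wide spanner confirmed as the lower one: its crossbar end and pin head show at crop (301,215)–(301,231), and its grip ends at (302,349).

```bash
python3 - <<'E'
from look import *
np.set_printoptions(precision=4,suppress=True)
s,c=pickle.load(open("w2.pkl","rb"))
f=lambda L:(np.array(L)+.5)/2.2+[180-.5,60-.5]
def t(px,z): return (at_z("wrist",f(px),z,c)-s["ee_pos"])@s["orientation"]*100
print("bar end,pin",t([(301,215),(301,231)],.04))
print("grip end",t([(302,349),(286,330),(319,330)],.098))
print("rack end corners, sides",t([(248,366),(354,366),(245,100),(362,100)],.03))
E
```

```text
bar end,pin [[ 2.8836  0.2063 17.8375]
 [ 2.0506  0.2083 17.8371]]
grip end [[-2.2958  0.2377 12.0351]
 [-1.4003 -0.4764 12.0359]
 [-1.3982  0.9904 12.0351]]
rack end corners, sides [[-5.7508 -2.7347 18.835 ]
 [-5.7426  3.2058 18.832 ]
 [ 8.7975 -2.6849 18.8417]
 [ 8.8165  3.3441 18.8387]]
```

{"name": "step_arm", "arguments": {
  "steps": "1 -0.2 0.23 3 0; 1 0 0 3 0; 1 0 0 3 0; 1 0 0 3 0; 1 0 0 2.5 0; 1 0 0 1.4 0; 1 0 0 0 0; 1 0 0 0 0"
}}

```text
clock: 4.2
ee_pos: [0.5232, -0.2011, 0.0598]
orientation: [[-0.224, 0.975, -0.0], [0.975, 0.224, 0.0], [0.0, -0.0, -1.0]]
force: [0.7, -0.3, 0.2]
finger_gap: 0.0928
gripper_force: 0.0
```

{"name": "step_arm", "arguments": {
  "steps": "0 0 0 0 0; -0.3 0 0 0 0; -1 0 0 0 0; -1 0 0 0 0; -1 0 0 0 0; -1 0 0 0 0; -1 0 0 0 0; -1 0 0 0 0"
}}

```text
clock: 5.0
ee_pos: [0.5231, -0.2011, 0.0596]
orientation: [[-0.222, 0.975, -0.0], [0.975, 0.222, 0.0], [0.0, -0.0, -1.0]]
force: [-1.1, 0.4, -0.1]
finger_gap: 0.0334
gripper_force: 0.0
```

{"name": "step_arm", "arguments": {
  "steps": "-1 0 0 0 0; -1 0 0 0 0; -1 0 0 0 0; -1 0 0 0 0; -1 0 0 0 0; -1 0 0 0 0"
}}

```text
clock: 5.6
ee_pos: [0.523, -0.2011, 0.0596]
orientation: [[-0.222, 0.975, -0.0], [0.975, 0.222, 0.0], [0.0, -0.0, -1.0]]
force: [-1.2, 0.5, 0.3]
finger_gap: 0.0157
gripper_force: 30.0
```

{"name": "step_arm", "arguments": {
  "steps": "-1 0 0 -1 0; -1 0 0 -2 0; -1 0 0 -4 0; -1 0 0 -4 0; -1 0 0 -3.5 0; -1 0 0 0 0"
}}

```text
clock: 6.2
ee_pos: [0.5258, -0.2026, 0.2109]
orientation: [[-0.222, 0.975, 0.009], [0.975, 0.222, -0.006], [-0.008, 0.008, -1.0]]
force: [-0.2, -0.3, -2.9]
finger_gap: 0.0159
gripper_force: 30.0
```

{"name": "step_arm", "arguments": {
  "steps": "-1 3.7 1 0 0; -1 3.7 1 0 0; -1 3.7 1 0 0; -1 3.7 1 0 0; -1 3.7 1 0 0; -1 3.7 1 0 0; -1 3.7 1.1 0 0; -1 3.8 1.1 0 0"
}}

```text
clock: 7.0
ee_pos: [0.5361, 0.1082, 0.2037]
orientation: [[-0.222, 0.975, -0.002], [0.975, 0.222, -0.0], [0.0, -0.002, -1.0]]
force: [1.1, -0.1, -2.8]
finger_gap: 0.0157
gripper_force: 30.0
```

{"name": "step_arm", "arguments": {
  "steps": "-1 0 0 0 -0.147; -1 0 0 0 -0.147; -1 0 0 0 -0.147; -1 0 0 0 -0.147; -1 0 0 0 -0.147; -1 0 0 0 -0.147; -1 0 0 0 -0.147; -1 0 0 0 -0.145"
}}

```text
clock: 7.8
ee_pos: [0.5361, 0.1067, 0.2035]
orientation: [[-0.986, 0.166, -0.002], [0.166, 0.986, 0.0], [0.002, -0.0, -1.0]]
force: [-0.5, -0.1, -2.3]
finger_gap: 0.0158
gripper_force: 30.0
```

```bash
python3 look.py w3; python3 - <<'E'
from look import *
np.set_printoptions(precision=5,suppress=True)
s=get_state();print(s["force"],s["moment"],tool([.5371,.1071,.1506],s),np.arctan2(*s["orientation"][[1,0],[1,1]]))
a=cv2.imread("pics/w3.png")[120:300,210:430]
cv2.imwrite("pics/w3c.png",cv2.resize(a,None,fx=3.3,fy=3.3,interpolation=cv2.INTER_CUBIC))
E
```

```text
7.8 [0.53613615 0.10667376 0.20351575] [[-9.86128284e-01  1.65968175e-01 -2.36041929e-03]
 [ 1.65968586e-01  9.86131040e-01  2.21390099e-05]
 [ 2.33135710e-03 -3.69923548e-04 -9.99997214e-01]]
[-0.3586  -0.74068 -2.68642] [ 0.00002 -0.02677  0.03369] [-0.09864  0.06099  5.29284] 1.4112431692333534
```

View pics/w3c.png

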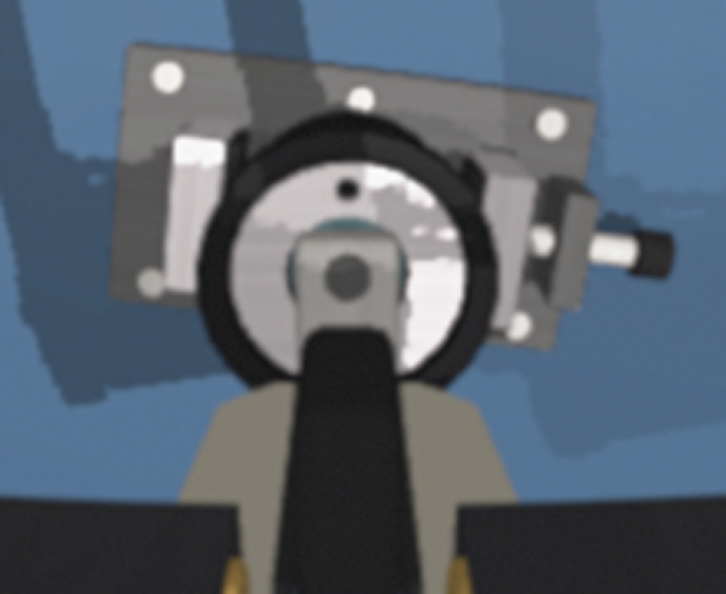

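Pin head on the held spanner is at crop (347,276), and the ring's +x-side hole is at (347,189). I'll compute their offset in the tool frame.

```bash
python3 - <<'E'
from look import *
np.set_printoptions(precision=3,suppress=True)
s,c=pickle.load(open("w3.pkl","rb"))
f=lambda L:(np.array(L)+.5)/3.3+[210-.5,120-.5]
def t(px,z): return (at_z("wrist",f(px),z,c)-s["ee_pos"])@s["orientation"]*100
print("pinhead, bar corners(end)",t([(347,276),(301,240),(396,240)],s["ee_pos"][2]-.0196))
print("hole",t([(347,189)],.105))
print("ring sides at centre?",t([(230,270),(468,270)],.105))
E
```

```text
pinhead, bar corners(end) [[ 2.272  0.057  1.965]
 [ 2.983 -0.816  1.967]
 [ 2.986  0.985  1.967]]
hole [[2.293 0.054 9.857]]
ring sides at centre? [[ 0.044 -3.134  9.853]
 [ 0.053  3.357  9.85 ]]
```

{"name": "step_arm", "arguments": {
  "steps": "-1 0 0 1.5 0.01; -1 0 0 1.5 0; -1 0 0 1.2 0; -1 0 0 0.5 0; -1 0 0 0 0; -1 0 0 0 0"
}}

```text
clock: 8.45
ee_pos: [0.5373, 0.1067, 0.158]
orientation: [[-0.983, 0.182, 0.0], [0.182, 0.983, 0.0], [-0.0, 0.0, -1.0]]
force: [0.7, -0.2, -2.6]
finger_gap: 0.0158
gripper_force: 30.0
```

```bash
cat > st.py <<'E'
from h import *
np.set_printoptions(precision=4,suppress=True)
s=get_state();R=s["orientation"];print(s["clock"],s["ee_pos"],"tips",s["ee_pos"][2]-.0456,"yaw",np.arctan2(R[1,1],R[0,1]),"F",s["force"],"M",s["moment"],"to ring",tool([.5371,.1071,.1506],s),R[:2,2])
E
python3 st.py
```

```text
8.45 [0.5373 0.1067 0.158 ] tips 0.11235773035628174 yaw 1.3875829455377244 F [ 0.6571 -0.2375 -2.5682] M [-0.0118  0.0206 -0.0136] to ring [0.0283 0.0369 0.7358] [0.0004 0.    ]
```

{"name": "step_arm", "arguments": {
  "steps": "-1 0.14 -0.02 0 -0.012; -1 0 0 0.3 0; -1 0 0 0.2 0; -1 0 0 0 0; -1 0 0 0 0"
}}

```text
clock: 8.95
ee_pos: [0.5356, 0.1067, 0.1526]
orientation: [[-0.985, 0.17, -0.0], [0.17, 0.985, -0.0], [0.0, -0.0, -1.0]]
force: [0.1, -0.4, -2.3]
finger_gap: 0.0159
gripper_force: 30.0
```

{"name": "step_arm", "arguments": {
  "steps": "-1 0 0 0.1 0; -1 0 0 0.1 0; -1 0 0 0.1 0; -1 0 0 0 0; -1 0 0 0 0"
}}

```text
clock: 9.45
ee_pos: [0.5356, 0.1067, 0.1496]
orientation: [[-0.985, 0.17, -0.0], [0.17, 0.985, -0.0], [0.0, -0.0, -1.0]]
force: [0.7, -0.9, -2.5]
finger_gap: 0.016
gripper_force: 30.0
```

```bash
python3 st.py
```

```text
9.45 [0.5356 0.1067 0.1496] tips 0.10399932217612409 yaw 1.4000162611051938 F [ 0.6975 -0.8702 -2.4842] M [-0.0007  0.0417 -0.0329] to ring [-0.1402  0.0642 -0.1001] [-0.0001 -0.    ]
```

{"name": "step_arm", "arguments": {
  "steps": "-1 0 0 0.1 0; -1 0 0 0.05 0; -1 0 0 0 0; -1 0 0 0 0"
}}

```text
clock: 9.85
ee_pos: [0.5356, 0.1067, 0.1481]
orientation: [[-0.985, 0.17, -0.0], [0.17, 0.985, -0.0], [0.0, -0.0, -1.0]]
force: [0.7, 0.4, -2.8]
finger_gap: 0.0153
gripper_force: 30.0
```

```bash
python3 st.py
```

```text
9.85 [0.5356 0.1067 0.1481] tips 0.10252609991496156 yaw 1.4000133749066976 F [ 0.687   0.3974 -2.8127] M [-0.0018 -0.0306  0.0285] to ring [-0.1382  0.0639 -0.2474] [-0. -0.]
```

{"name": "step_arm", "arguments": {
  "steps": "-1 0 0 0.1 0; -1 0 0 0.1 0; -1 0 0 0 0; -1 0 0 0 0; -1 0 0 0 0"
}}

```text
clock: 10.35
ee_pos: [0.5356, 0.1067, 0.1461]
orientation: [[-0.985, 0.17, -0.0], [0.17, 0.985, 0.0], [0.0, 0.0, -1.0]]
force: [-0.2, 0.5, -3.2]
finger_gap: 0.0156
gripper_force: 30.0
```

```bash
python3 st.py
```

```text
10.35 [0.5356 0.1067 0.1461] tips 0.10054637374877687 yaw 1.4000119746386668 F [-0.2391  0.454  -3.2082] M [-0.0405 -0.0479 -0.029 ] to ring [-0.1366  0.0615 -0.4454] [-0.  0.]
```

{"name": "step_arm", "arguments": {
  "steps": "-1 0.003 0.006 0 0.04; -1 0.003 0.006 0 0.04; -1 0.003 0.006 0 0.04; -1 0.003 0.006 0 0.04; -1 0 0 0 0"
}}

```text
clock: 10.85
ee_pos: [0.5357, 0.107, 0.1462]
orientation: [[-0.946, 0.325, 0.0], [0.325, 0.946, -0.0], [-0.0, 0.0, -1.0]]
force: [1.0, -0.2, -3.5]
finger_gap: 0.016
gripper_force: 30.0
```

```bash
python3 st.py
```

```text
10.85 [0.5357 0.107  0.1462] tips 0.1005937673429654 yaw 1.2401079898659777 F [ 1.0371 -0.2229 -3.4714] M [ 0.1009 -0.0314  0.2407] to ring [-0.1302  0.0515 -0.4406] [ 0.0003 -0.    ]
```

{"name": "step_arm", "arguments": {
  "steps": "-1 0.003 0.006 0 0.04; -1 0.003 0.006 0 0.04; -1 0.003 0.006 0 0.04; -1 0.003 0.006 0 0.04; -1 0.003 0.006 0 0.04; -1 0.003 0.006 0 0.04; -1 0.003 0.006 0 0.04; -1 0 0 0 0"
}}

```text
clock: 11.65
ee_pos: [0.5359, 0.1074, 0.1462]
orientation: [[-0.82, 0.573, 0.001], [0.573, 0.82, -0.0], [-0.001, 0.0, -1.0]]
force: [1.4, -0.1, -4.1]
finger_gap: 0.0162
gripper_force: 30.0
```

```bash
python3 st.py
```

```text
11.65 [0.5359 0.1074 0.1462] tips 0.10061134897179694 yaw 0.9608650727747987 F [ 1.3728 -0.1125 -4.1257] M [-0.0048 -0.2847  0.2614] to ring [-0.1195  0.0452 -0.4388] [ 0.0006 -0.0001]
```

{"name": "step_arm", "arguments": {
  "steps": "-1 0.001 0.003 0 0.02; -1 0.001 0.003 0 0.02; -1 0.001 0.003 0 0.02; -1 0.001 0.003 0 0.02; -1 0 0 0 0"
}}

```text
clock: 12.15
ee_pos: [0.5359, 0.1075, 0.1462]
orientation: [[-0.77, 0.638, 0.001], [0.638, 0.77, -0.0], [-0.001, 0.0, -1.0]]
force: [1.9, -0.7, -4.8]
finger_gap: 0.0158
gripper_force: 30.0
```

```bash
python3 st.py
```

```text
12.15 [0.5359 0.1075 0.1462] tips 0.10064236849356381 yaw 0.8792600580280857 F [ 1.9155 -0.737  -4.8118] M [-0.0953 -0.4976  0.2606] to ring [-0.1204  0.046  -0.4357] [ 0.0006 -0.0001]
```

{"name": "step_arm", "arguments": {
  "steps": "-1 0.001 0.003 0 0.02; -1 0.001 0.003 0 0.02; -1 0 0 0 0"
}}

```text
clock: 12.45
ee_pos: [0.5359, 0.1076, 0.1462]
orientation: [[-0.744, 0.668, 0.001], [0.668, 0.744, -0.0], [-0.0, 0.0, -1.0]]
force: [3.3, -0.5, -3.8]
finger_gap: 0.0154
gripper_force: 30.0
```

```bash
python3 st.py
```

```text
12.45 [0.5359 0.1076 0.1462] tips 0.10064370968124609 yaw 0.8390884062529189 F [ 3.2974 -0.5033 -3.8293] M [-0.0786 -0.6292  0.2323] to ring [-0.1206  0.0457 -0.4356] [ 0.0006 -0.0001]
```

{"name": "step_arm", "arguments": {
  "steps": "-1 -0.02 0.02 0 0; -1 0 0.003 0 0.02; -1 0 0.003 0 0.02; -1 0 0 0 0"
}}

```text
clock: 12.85
ee_pos: [0.536, 0.1077, 0.1462]
orientation: [[-0.717, 0.697, 0.0], [0.697, 0.717, -0.0], [-0.0, 0.0, -1.0]]
force: [2.4, -1.2, -3.2]
finger_gap: 0.0159
gripper_force: 30.0
```

```bash
python3 st.py
```

```text
12.85 [0.536  0.1077 0.1462] tips 0.10061115851423741 yaw 0.799101625221646 F [ 2.4213 -1.2408 -3.2446] M [-0.1347 -0.4715  0.2135] to ring [-0.1174  0.0372 -0.4389] [ 0.0001 -0.0001]
```

{"name": "step_arm", "arguments": {
  "steps": "-1 0 0.003 0 0.02; -1 0 0.003 0 0.02; -1 0 0 0 0"
}}

```text
clock: 13.15
ee_pos: [0.536, 0.1077, 0.1462]
orientation: [[-0.688, 0.726, 0.0], [0.726, 0.688, -0.0], [-0.0, -0.0, -1.0]]
force: [2.2, -0.5, -2.0]
finger_gap: 0.0159
gripper_force: 30.0
```

```bash
python3 st.py
```

```text
13.15 [0.536  0.1077 0.1462] tips 0.10059272650856257 yaw 0.7590079675759547 F [ 2.1544 -0.4667 -1.9557] M [-0.2305 -0.4848  0.2204] to ring [-0.1146  0.0379 -0.4407] [ 0.0001 -0.0001]
```

{"name": "step_arm", "arguments": {
  "steps": "-1 -0.01 0.013 0 0.02; -1 0 0.003 0 0.02; -1 0 0 0 0"
}}

```text
clock: 13.45
ee_pos: [0.5361, 0.1077, 0.1462]
orientation: [[-0.659, 0.752, -0.0], [0.752, 0.659, -0.0], [0.0, -0.0, -1.0]]
force: [1.1, -0.2, -1.7]
finger_gap: 0.0157
gripper_force: 30.0
```

```bash
python3 st.py
```

```text
13.45 [0.5361 0.1077 0.1462] tips 0.10056671662479602 yaw 0.7190901818374896 F [ 1.1006 -0.1646 -1.6673] M [-0.2177 -0.3307  0.2558] to ring [-0.1131  0.0336 -0.4433] [-0.0002 -0.0001]
```

{"name": "step_arm", "arguments": {
  "steps": "-1 0 0.003 0 0.02; -1 0 0.003 0 0.02; -1 0 0 0 0"
}}

```text
clock: 13.75
ee_pos: [0.5362, 0.1078, 0.1462]
orientation: [[-0.628, 0.778, -0.0], [0.778, 0.628, -0.0], [0.0, -0.0, -1.0]]
force: [1.2, -1.1, -1.8]
finger_gap: 0.016
gripper_force: 30.0
```

```bash
python3 st.py
```

```text
13.75 [0.5362 0.1078 0.1462] tips 0.10055905067894721 yaw 0.6790477070401133 F [ 1.157  -1.1146 -1.8048] M [-0.2479 -0.3332  0.2702] to ring [-0.1116  0.0312 -0.4441] [-0.0001 -0.0001]
```

{"name": "step_arm", "arguments": {
  "steps": "-1 0 0.003 0 0.02; -1 0 0.003 0 0.02; -1 0 0 0 0"
}}

```text
clock: 14.05
ee_pos: [0.5362, 0.1078, 0.1462]
orientation: [[-0.596, 0.803, -0.0], [0.803, 0.596, -0.0], [0.0, -0.0, -1.0]]
force: [1.8, -1.6, -2.2]
finger_gap: 0.0157
gripper_force: 30.0
```

```bash
python3 st.py
```

```text
14.05 [0.5362 0.1078 0.1462] tips 0.10056575513190194 yaw 0.6390464230200232 F [ 1.8038 -1.5982 -2.2462] M [-0.3051 -0.2573  0.1804] to ring [-0.1086  0.0287 -0.4434] [-0.0001 -0.    ]
```

{"name": "step_arm", "arguments": {
  "steps": "-1 0 0.003 0 0.02; -1 0 0.003 0 0.02; -1 0 0 0 0"
}}

```text
clock: 14.35
ee_pos: [0.5363, 0.1079, 0.1462]
orientation: [[-0.564, 0.826, -0.0], [0.826, 0.564, -0.0], [-0.0, -0.0, -1.0]]
force: [1.7, -1.1, -1.8]
finger_gap: 0.0158
gripper_force: 30.0
```

```bash
python3 st.py
```

```text
14.35 [0.5363 0.1079 0.1462] tips 0.10056848735658497 yaw 0.5991281978735474 F [ 1.7096 -1.1261 -1.8085] M [-0.2915 -0.2209  0.3297] to ring [-0.109   0.0228 -0.4431] [-0.     -0.0001]
```

{"name": "step_arm", "arguments": {
  "steps": "-1 0 0 0 0.02; -1 0 0 0 0"
}}

```text
clock: 14.55
ee_pos: [0.5363, 0.1078, 0.1462]
orientation: [[-0.547, 0.837, -0.0], [0.837, 0.547, -0.0], [-0.0, -0.0, -1.0]]
force: [0.9, -1.6, -1.4]
finger_gap: 0.0158
gripper_force: 30.0
```

```bash
python3 st.py
```

```text
14.55 [0.5363 0.1078 0.1462] tips 0.10055695967892528 yaw 0.5791494209398104 F [ 0.9419 -1.5684 -1.3762] M [-0.3135 -0.2838  0.2683] to ring [-0.1046  0.0241 -0.4443] [-0. -0.]
```

{"name": "step_arm", "arguments": {
  "steps": "-1 0 0 0 0.02; -1 0 0 0 0"
}}

```text
clock: 14.75
ee_pos: [0.5363, 0.1079, 0.1462]
orientation: [[-0.53, 0.848, 0.0], [0.848, 0.53, 0.0], [0.0, 0.0, -1.0]]
force: [1.4, -1.3, -2.8]
finger_gap: 0.0157
gripper_force: 30.0
```

```bash
python3 st.py
```

```text
14.75 [0.5363 0.1079 0.1462] tips 0.10055358580234577 yaw 0.5590999887555763 F [ 1.4235 -1.2669 -2.8265] M [-0.3675 -0.2737  0.2781] to ring [-0.1071  0.0228 -0.4446] [0.     0.0001]
```

{"name": "step_arm", "arguments": {
  "steps": "-1 0 0.003 0 0.02; -1 0 0 0 0"
}}

```text
clock: 14.95
ee_pos: [0.5364, 0.1079, 0.1462]
orientation: [[-0.513, 0.858, -0.0], [0.858, 0.513, 0.0], [0.0, 0.0, -1.0]]
force: [1.6, -1.0, -1.6]
finger_gap: 0.0158
gripper_force: 30.0
```

```bash
python3 st.py
```

```text
14.95 [0.5364 0.1079 0.1462] tips 0.10055057203184259 yaw 0.5391391720340883 F [ 1.6468 -0.9995 -1.6137] M [-0.3532 -0.2287  0.2954] to ring [-0.1068  0.0216 -0.4449] [-0.  0.]
```

{"name": "step_arm", "arguments": {
  "steps": "-1 0 0.003 0 0.02; -1 0 0 0 0"
}}

```text
clock: 15.15
ee_pos: [0.5364, 0.1079, 0.1461]
orientation: [[-0.496, 0.868, -0.0], [0.868, 0.496, -0.0], [0.0, -0.0, -1.0]]
force: [1.1, -1.1, -2.2]
finger_gap: 0.016
gripper_force: 30.0
```

```bash
python3 st.py
```

```text
15.15 [0.5364 0.1079 0.1461] tips 0.10054463843381747 yaw 0.5190894089712709 F [ 1.125  -1.069  -2.1513] M [-0.3849 -0.2504  0.2374] to ring [-0.1051  0.0233 -0.4455] [-0. -0.]
```

{"name": "step_arm", "arguments": {
  "steps": "-1 0 0.003 0 0.02; -1 0 0 0 0"
}}

```text
clock: 15.35
ee_pos: [0.5364, 0.1079, 0.1462]
orientation: [[-0.479, 0.878, 0.0], [0.878, 0.479, -0.0], [-0.0, -0.0, -1.0]]
force: [0.9, -2.2, -1.4]
finger_gap: 0.0158
gripper_force: 30.2
```

```bash
python3 st.py
```

```text
15.35 [0.5364 0.1079 0.1462] tips 0.10055220337113494 yaw 0.49952865923621537 F [ 0.9146 -2.1806 -1.37  ] M [-0.3618 -0.3105  0.5113] to ring [-0.1031  0.0225 -0.4448] [ 0.     -0.0001]
```

{"name": "step_arm", "arguments": {
  "steps": "-1 0 0.003 0 0.02; -1 0 0 0 0"
}}

```text
clock: 15.55
ee_pos: [0.5364, 0.108, 0.1462]
orientation: [[-0.461, 0.887, -0.0], [0.887, 0.461, -0.0], [0.0, -0.0, -1.0]]
force: [0.6, -0.8, -2.0]
finger_gap: 0.0162
gripper_force: 30.5
```

```bash
python3 st.py
```

```text
15.55 [0.5364 0.108  0.1462] tips 0.10056856139063525 yaw 0.4794803179088109 F [ 0.63   -0.8405 -1.9902] M [-0.2347 -0.1826  0.6008] to ring [-0.1107  0.0263 -0.4431] [-0.0001 -0.    ]
```

The moment rose from 0.25 to 0.60 N m, so the ring is at its stop. I'll hold briefly, relieve the pins and lift.

{"name": "step_arm", "arguments": {
  "steps": "-1 0 0 0 0; -1 0 0 0 0; -1 0 0 0 -0.03; -1 0 0 0 -0.02; -1 0 0 0 0"
}}

```text
clock: 16.05
ee_pos: [0.5364, 0.108, 0.1461]
orientation: [[-0.506, 0.863, -0.0], [0.863, 0.506, 0.0], [0.0, -0.0, -1.0]]
force: [1.0, -0.2, -1.8]
finger_gap: 0.0158
gripper_force: 30.0
```

```bash
python3 st.py
```

```text
16.05 [0.5364 0.108  0.1461] tips 0.10053038388856214 yaw 0.5303228085216376 F [ 0.982  -0.1582 -1.8256] M [-0.2376 -0.0773  0.1198] to ring [-0.1099  0.0194 -0.447 ] [-0.0002  0.0002]
```

{"name": "step_arm", "arguments": {
  "steps": "-1 0 0 0 -0.012; -1 0 0 -0.1 0; -1 0 0 -0.2 0; -1 0 0 -0.3 0; -1 0 0 -0.4 0; -1 0 0 -0.5 0; -1 0 0 0 0"
}}

```text
clock: 16.75
ee_pos: [0.5369, 0.108, 0.1622]
orientation: [[-0.516, 0.857, 0.002], [0.857, 0.516, 0.0], [-0.001, 0.001, -1.0]]
force: [-0.1, -0.6, -3.3]
finger_gap: 0.0159
gripper_force: 30.0
```

```bash
python3 st.py
```

```text
16.75 [0.5369 0.108  0.1622] tips 0.11656610504337273 yaw 0.5419869253993315 F [-0.0642 -0.6183 -3.2938] M [-0.0703  0.0537 -0.0105] to ring [-0.087  -0.037   1.1566] [0.0016 0.0001]
```

{"name": "step_arm", "arguments": {
  "steps": "-1 0 0 -1.5 0; -1 0 0 -1.7 0; -1 0 0 -1.5 0; -1 0 0 0 0; -1 0 0 0 0"
}}

```text
clock: 17.25
ee_pos: [0.5363, 0.108, 0.2079]
orientation: [[-0.516, 0.857, 0.0], [0.857, 0.516, 0.0], [-0.0, 0.0, -1.0]]
force: [0.1, -0.2, -1.9]
finger_gap: 0.0157
gripper_force: 30.0
```

```bash
python3 look.py w4; python3 - <<'E'
from ring import *
R,g0=ring("w4",np.array([.5371,.1071]));G=cv2.GaussianBlur(cv2.cvtColor(R,cv2.COLOR_BGR2GRAY),(0,0),3)
a=np.arange(-1.6,1.6,.02);v=G[(180+96*np.sin(a)).astype(int),(180+96*np.cos(a)).astype(int)]
R1,_=ring("w3",np.array([.5371,.1071]));G1=cv2.GaussianBlur(cv2.cvtColor(R1,cv2.COLOR_BGR2GRAY),(0,0),3)
for name,g in(("w3",G1),("w4",G)):
    for off in(0,np.pi):
        v=g[(180+96*np.sin(a+off)).round().astype(int),(180+96*np.cos(a+off)).round().astype(int)]
        i=np.argsort(v)[:6];print(name,off,a[i],v[i],np.median(v))
cv2.imwrite("pics/r4.png",R)
s=get_state();print(tool([.523,-.2011,s["ee_pos"][2]],s))
E
python3 st.py
```

```text
17.25 [0.53632862 0.10796985 0.20794561] [[-5.15892264e-01  8.56653451e-01  1.89809295e-04]
 [ 8.56653469e-01  5.15892268e-01  3.34187230e-05]
 [-6.92928831e-05  1.79841251e-04 -9.99999981e-01]]
w3 0 [-0.32 -0.58 -0.56 -0.34  0.02 -0.6 ] [26 26 26 26 27 27] 160.5
w3 3.141592653589793 [-0.16 -0.18 -0.14 -0.2  -0.12 -0.22] [33 34 37 38 47 48] 165.0
w4 0 [-0.74 -1.3  -1.42 -1.44 -1.46 -0.76] [27 27 27 27 27 27] 163.0
w4 3.141592653589793 [-0.98 -1.   -1.02 -0.96 -1.04 -0.94] [46 46 51 55 60 76] 176.0
[-25.8075 -17.0497   0.0016]
17.3 [0.5359 0.1079 0.2074] tips 0.1617809431262702 yaw 0.5420211388662981 F [-0.8411 -0.08   -3.7269] M [-0.0464  0.0219  0.0986] to ring [-0.1356  0.0627  5.678 ] [-0.0011 -0.    ]
```

View pics/r4.png

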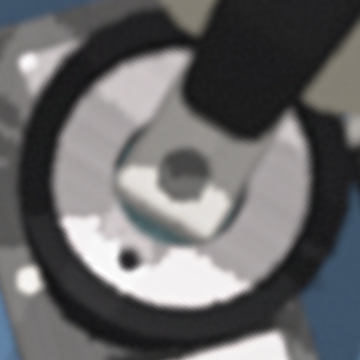

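The rectified ring view shows a hole at (130,258). The hole line moved from -0.17 to -0.99 rad, so the ring turned 0.82 rad, which agrees with the stop I felt. Now back to the rack.

{"name": "step_arm", "arguments": {
  "steps": "-1 0 0 0 0.106; -1 0 0 0 0.106; -1 0 0 0 0.106; -1 0 0 0 0"
}}

```text
clock: 17.7
ee_pos: [0.5358, 0.1079, 0.2069]
orientation: [[-0.221, 0.975, -0.002], [0.975, 0.221, 0.0], [0.0, -0.002, -1.0]]
force: [-0.9, -0.2, -2.9]
finger_gap: 0.0152
gripper_force: 30.0
```

{"name": "step_arm", "arguments": {
  "steps": "-1 -3.7 -1 0 0; -1 -3.7 -1 0 0; -1 -3.7 -1 0 0; -1 -3.7 -1 0 0; -1 -3.7 -1 0 0; -1 -3.7 -1 0 0; -1 -3.7 -1 0 0; -1 -3.7 -1 0 0"
}}

```text
clock: 18.5
ee_pos: [0.5236, -0.1998, 0.2074]
orientation: [[-0.225, 0.974, -0.001], [0.974, 0.225, 0.001], [0.001, -0.001, -1.0]]
force: [-0.6, -0.4, -0.6]
finger_gap: 0.0161
gripper_force: 30.0
```

{"name": "step_arm", "arguments": {
  "steps": "-1 0 0 0 0; -1 0 0 0 0; -1 0 0 0 0"
}}

```text
clock: 18.8
ee_pos: [0.5239, -0.1974, 0.2076]
orientation: [[-0.224, 0.975, -0.001], [0.975, 0.224, 0.001], [0.001, -0.001, -1.0]]
force: [-0.9, -0.3, -2.8]
finger_gap: 0.0162
gripper_force: 30.0
```

```bash
python3 st.py; python3 - <<'E'
from look import *
np.set_printoptions(precision=3,suppress=True)
s=get_state();print(tool([.523,-.2011,.0596],s))
s,c=pickle.load(open("w4.pkl","rb"))
P=np.array([[.5371+(183-180)/4000,.1071+(172-180)/4000,.105]])
px=proj("wrist",P,c);print((at_z("wrist",px,s["ee_pos"][2]-.0196,c)-s["ee_pos"])@s["orientation"]*100)
E
```

```text
18.8 [ 0.5239 -0.1974  0.2076] tips 0.16196848424127364 yaw 0.22563553853589785 F [-0.8565 -0.312  -2.8082] M [-0.0259  0.0149  0.0193] to ring [29.374   8.1062  5.7336] [-0.001   0.0013]
[-0.362 -0.157 14.796]
[[ 2.24 -0.    1.96]]
```

{"name": "step_arm", "arguments": {
  "steps": "-1 -0.36 -0.16 0 0; -1 0 0 3 0; -1 0 0 3 0; -1 0 0 3 0; -1 0 0 2 0; -1 0 0 0.8 0; -1 0 0 0 0; -1 0 0 0 0"
}}

```text
clock: 19.6
ee_pos: [0.5243, -0.2024, 0.0912]
orientation: [[-0.223, 0.975, 0.001], [0.975, 0.223, -0.001], [-0.001, 0.001, -1.0]]
force: [-0.8, 0.5, -2.3]
finger_gap: 0.016
gripper_force: 30.0
```

```bash
python3 st.py; python3 -c "
from h import *
print(tool([.523,-.2011,.0596]))"
```

```text
19.6 [ 0.5243 -0.2024  0.0912] tips 0.04563954203270704 yaw 0.22489054513508125 F [-0.8304  0.4878 -2.3158] M [-0.081   0.0618  0.0209] to ring [29.8755  8.1614 -5.9648] [ 0.0015 -0.001 ]
[ 0.1578425  -0.09705304  3.16363601]
```

{"name": "step_arm", "arguments": {
  "steps": "-1 0.15 -0.1 0 0; -1 0 0 1 0; -1 0 0 0 0; -1 0 0 0 0"
}}

```text
clock: 20.0
ee_pos: [0.5219, -0.201, 0.08]
orientation: [[-0.222, 0.975, -0.0], [0.975, 0.222, 0.0], [0.0, -0.0, -1.0]]
force: [-0.5, -0.5, -2.6]
finger_gap: 0.0159
gripper_force: 30.0
```

```bash
python3 st.py; python3 -c "
from h import *
print(tool([.523,-.2011,.0596]))"
```

```text
20.0 [ 0.5219 -0.201   0.08  ] tips 0.03435557297462706 yaw 0.22395280200741727 F [-0.5467 -0.5145 -2.5998] M [-0.0605  0.0296  0.0558] to ring [29.7005  8.3245 -7.0553] [-0.0005  0.0003]
[-0.04049183  0.10865753  2.0354974 ]
```

{"name": "step_arm", "arguments": {
  "steps": "-1 -0.03 0.08 0 0; -1 0 0 0.5 0; -1 0 0 0.5 0; -1 0 0 0.4 0; -1 0 0 0.3 0; -1 0 0 0.2 0; -1 0 0 0 0; -1 0 0 0 0"
}}

```text
clock: 20.8
ee_pos: [0.523, -0.2012, 0.0612]
orientation: [[-0.222, 0.975, 0.0], [0.975, 0.222, -0.0], [-0.0, 0.0, -1.0]]
force: [-0.1, 0.3, -2.0]
finger_gap: 0.0158
gripper_force: 30.0
```

```bash
python3 st.py; python3 -c "
from h import *
print(tool([.523,-.2011,.0596]))"
```

```text
20.8 [ 0.523  -0.2012  0.0612] tips 0.015579409416514367 yaw 0.22402284374501277 F [-0.1365  0.3363 -1.9646] M [-0.0679  0.0365 -0.0385] to ring [29.747   8.2225 -8.9433] [ 0.0001 -0.    ]
[0.01084609 0.00054045 0.15794037]
```

{"name": "step_arm", "arguments": {
  "steps": "-1 0 0 0.08 0; -1 0 0 0.08 0; -1 0 0 0 0"
}}

```text
clock: 21.1
ee_pos: [0.523, -0.2012, 0.0596]
orientation: [[-0.222, 0.975, 0.0], [0.975, 0.222, -0.0], [-0.0, 0.0, -1.0]]
force: [0.9, -1.2, -3.0]
finger_gap: 0.0156
gripper_force: 30.0
```

{"name": "step_arm", "arguments": {
  "steps": "-0.5 0 0 0 0; -0.2 0 0 0 0; 0 0 0 0 0; 0.5 0 0 0 0; 1 0 0 0 0; 1 0 0 0 0; 1 0 0 0 0; 1 0 0 0 0"
}}

```text
clock: 21.9
ee_pos: [0.5229, -0.2012, 0.0596]
orientation: [[-0.222, 0.975, -0.0], [0.975, 0.222, -0.0], [0.0, -0.0, -1.0]]
force: [-0.5, 0.4, -0.8]
finger_gap: 0.0749
gripper_force: 0.0
```

{"name": "step_arm", "arguments": {
  "steps": "1 0 0 0 0; 1 0 0 0 0; 1 0 0 0 0; 1 0 0 -1 0; 1 0 0 -3 0; 1 0 0 -4 0; 1 0 0 -4 0; 1 0 0 -4 0"
}}

```text
clock: 22.7
ee_pos: [0.5227, -0.201, 0.222]
orientation: [[-0.222, 0.975, 0.0], [0.975, 0.222, -0.0], [-0.0, 0.0, -1.0]]
force: [0.8, -0.6, -0.3]
finger_gap: 0.093
gripper_force: 0.0
```

{"name": "step_arm", "arguments": {
  "steps": "1 0.2 -0.2 0 0; 1 0 0 0 0; 1 0 0 0 0; 1 0 0 0 0; 1 0 0 0 0"
}}

```text
clock: 23.2
ee_pos: [0.52, -0.1994, 0.2182]
orientation: [[-0.222, 0.975, -0.002], [0.975, 0.222, 0.001], [0.002, -0.002, -1.0]]
force: [0.0, -0.6, 0.2]
finger_gap: 0.0926
gripper_force: 0.0
```

```bash
python3 look.py w5; python3 - <<'E'
from look import *
a=cv2.imread("pics/w5.png");b=cv2.imread("pics/w2.png")
o=np.hstack([x[60:330,250:400] for x in(b,a)])
cv2.imwrite("pics/cmp.png",cv2.resize(o,None,fx=2.2,fy=2.2,interpolation=cv2.INTER_CUBIC))
E
```

```text
23.2 [ 0.51997267 -0.19935255  0.21817214] [[-0.22207042  0.97502786 -0.00232299]
 [ 0.97502874  0.22207406  0.00144156]
 [ 0.00192143 -0.00194485 -0.99999626]]
```

View pics/cmp.png

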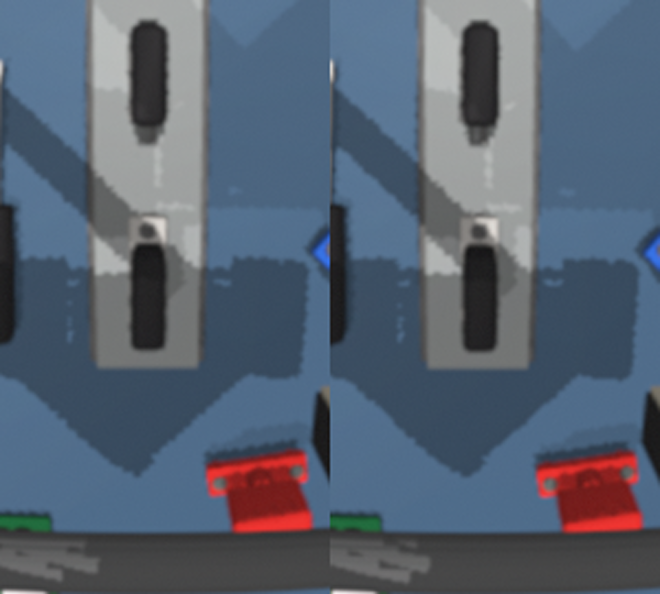

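The before and after crops match: the spanner's grip is at about (148,300) before and (479,300) after (the second crop is offset by 330), and its crossbar end sits at the same height in both. It is back in its slot.

```bash
python3 -c "
from bench import *
print(hand_in())"
```

```text
the job is handed in; nothing more can be done
None
```

I turned the ring about 0.82 rad clockwise until the torque rose to about 0.6 N m at its stop, put the wide spanner back upright in its own slot, and handed the job in at about 23 s; no verdict came back.

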